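# Fit the jar nest plate on the honey filler and load the first jar

### The job

Set the honey filler up for small jars: pick up the blue nest plate by its handle, lay it on the filler's weighing bed and slide it until its two holes drop over the brass pins and it lies flat and fully down on the bed; let go of it, then stand the empty glass jar upright in either of its two nests. The bed is a delicate 3 kg weighing cell, so feel your way and never press, shove or drop on it (or its pins) with more than about 30 N. Leave the full honey jar, the spatula and the tub of lids where they are.

Things in the scene. Friction and masses are not known exactly. Their poses are not given: they have to be found in the camera images.
- filler: Honey filler, fixed; origin on the table under the centre of its weighing bed. x across the bed (away from the robot at yaw 0), y along it. White foot 170 (x) x 250 (y) x 30 mm under the bed; steel pump housing 170 x 120 x 150 mm high at y = +180 to +300 mm, with a spout pipe on its top (to 195 mm above the table) swung away to +x, reaching x = +140 mm. Nothing stands over the bed.
- bed: Weighing bed: level aluminium slab 150 (x) x 250 (y) mm; origin at the centre of its top, 60 mm above the table, axes as the filler's. Springy in z only: sinks 1 mm per 5 N, stop at 5 mm. Two brass pins, 10 mm thick, 1 mm chamfers, stand 10 mm proud of it at y = -90 and +90 mm in black slots, at one common x, clamped anywhere from x = -16 to +16 mm; that x is not measured: feel for it, or look.
- plate_grip (a point): Loose blue nest plate 110 (x) x 210 (y) x 12 mm, 0.35 to 0.5 kg, flat on the table, long side roughly along world x. Point: grip centre of its bow handle, over the plate's centre, 41 mm above its underside; plate's axes, z up. Steel bar along plate x, 100 mm long, 12 wide (y), 14 high, 22 mm clear of the plate; pinch it across y. Pin holes: 12 mm diameter, through, at x = 0, y = -90 and +90 mm.
- nest_a (a point): Centre, at the plate's underside, of the round 59 mm through hole (jar nest) at the plate's x = 0, y = +41 mm. The plate fits the pins either way round. Resting on the pin tops its underside is 10 mm above the bed; seated, it lies on the bed.
- nest_b (a point): Centre, at the plate's underside, of the round 59 mm through hole (jar nest) at the plate's x = 0, y = -41 mm.
- jar_mid (a point): Loose empty open glass jar, clear, 54 mm in diameter up to 60 mm height, then a shoulder to a 45 mm wide neck; 82 mm high, 0.12 kg, upright on the table. The point is at its centre, 41 mm above its base. In a nest it stands on the bed itself.
- honey_mid (a point): Bystander: full amber honey jar with a gold lid, 64 mm in diameter, 85 mm high; point at its centre.
- spatula: Bystander: spatula 250 mm long lying on the table beyond the filler; origin at its middle.
- tub_mid (a point): Bystander: open white tub of gold lids, 90 x 130 x 50 mm; point at its centre.
Mind the look-alikes: they are no part of the job. There is more than one size of the part that bears jar_mid; the job needs the smallest.

How it is judged:
By the outcome, as a careful person would: the job done as asked, in the order asked, and still so for the second after the job is handed in, with the robot touching nothing.
It also fails if it takes over 72 s, if anything falls off the work surface, if the arm or the gripper's body presses on something with over 40 N, if the wrist force passes 120 N, or if a joint passes its speed limit or range.

### The arm

A 6-joint arm with a two-finger parallel gripper is mounted at the origin on the work surface. World frame = base frame: x ahead of the robot, y to its left, z up, the work surface at z = 0. Lengths are in m, angles in degrees, forces in N, time in s.
With the tool pointing down it reaches from about 0.25 to 0.725 m from the base axis. Payload 9.7 kg.
Tool frame: the origin (TCP) lies at the very end of the fingers, on their centre line; the grasp point (between the pads) lies 19 mm behind it; x points along the fingers, z is the direction in which the jaws open and shut, and the axes are right-handed (so a half turn about x gives the same grasp; the last joint's range is limited). The gripper opens to 85 mm and grips with 20 to 120 N. Pads are 22 mm wide; open, the fingers measure 114 mm over their backs; the gripper's body (76 mm by 85 mm) begins 54 mm behind the grasp point. The pads swing forward as they close: fully open they stand 13 mm farther back than shut.
Start: joints at [-66.921, 4.979, 10.078, 95.1, 0, 90], TCP at [0.216, -0.506, 0.231] pointing down, gripper open.
Joint ranges: [-179.16, 179.16], [-48.56, 103.87], [-65.8, 70.77], [-126.05, 130.52], [-82.76, 87.17], [-180, 180]. Speed limits (degrees/s): [127.2, 127.2, 147.25, 180, 180, 180].

### API

Orientations are given as [roll, pitch, yaw] about the fixed x, y, z axes, in that order (R = Rz(yaw) Ry(pitch) Rx(roll)).
In Python, from workcell import sensors, vision, job_done gives the robot as it stands.
- The arm moves only by the tool carry_out, never from a script. Its argument "increments" is a list of rows, each a list of 7 numbers: the turn, a rotation vector about the tool's x, y, z in degrees, then the shift along the tool's x, y, z in mm, then the opening in per cent of the stroke, from 0 (shut) to 100 (fully open). A call has 1 to 12 rows; each row shifts and turns the commanded pose from where the row before left it, along the tool's axes as they then stand; what a row does not reach is not made up. A row lasts 1/8 s, in which the tool goes at most 62.5 mm and 10.7 degrees, less where a joint would pass 70% of its speed; a pose out of reach is approached as far as the arm can. A call is refused whole if a number of a shift passes 62.5 or a number of a turn 10.7, either way. A call with a gripper value outside its range is refused whole. The fingers move at their own pace and stop on an object; "squeeze" is the grip in N (left out, the last holds). Time passes only in rows, so rows that do not move let the fingers close. It gives the time, the measured TCP pose, the force and the opening at its end, in the units of the state.
- sensors.get_obs(): the state, without advancing time (a new reading comes with each control period).
- vision.camera(name): name is "scene" or "top" or "wrist"; returns the picture (384x512x3 uint8, red, green, blue); there is no depth.
- vision.calibration(name): a dict with "camera_matrix" (3x3 intrinsics, pixels), "extrinsics" (4x4, takes a point from world to camera coordinates); the wrist camera has in their place "mount" (4x4, takes a point from camera to tool coordinates, whose origin is the TCP and whose axes are the tool frame's). Camera axes: x right, y up, looking along -z (the intrinsics and any distortion apply to the point x, -y, -z); pixel columns grow to the right and rows downward; lengths in m; the calibration is good to about 2 mm. A picture is of the moment at which its call begins: read the wrist's pose just before it. calibration takes no time and is no camera call.
- job_done(): hands the job in, once; it reports no verdict.
The state is a dict: "time": time; "q": joint angles; "qd": joint speeds; "joint_efforts": joint torques, N m; "ee_pos": TCP position; "tcp_rot": TCP orientation; "wrist_force": force on the tool from outside, world axes, zero at the start; "torque": the same for the moment, N m; "opening": finger opening in m.
Only numpy, scipy, OpenCV 4.12 (cv2) and the standard library are available. Lean on these libraries where they do the work, as an engineer would, in place of code of your own. Each camera call takes 0.05 s, during which the arm holds its last target.

## Working session

There is one attempt and no reset: what is moved stays moved. The work goes in short steps, Python scripts to look and compute and a tool call to move; the robot and the scene stay as the last step left them, time stands still between calls to the robot, and variables do not carry over. Pictures are saved under pics/ and viewed, and the job is handed in when it is done.

Besides the shell and the picture viewer there is one more tool, called after "Emit:" as a command line: name --pt "numbers of a row" for each row, then --argument value for the rest. carry_out: Moves the arm, as the interface text tells. Its arguments: {"type":"object","properties":{"increments":{"type":"array"},"squeeze":{"type":"number"}},"required":["increments"]}

```bash
ls; mkdir -p pics
python3 - <<'E'
from workcell import sensors, vision
import cv2
for n in ("scene","top","wrist"):
    c=vision.calibration(n); print(n,{k:(v.round(4).tolist() if hasattr(v,'round') else v) for k,v in c.items()})
o=sensors.get_obs(); print(o)
for n in ("scene","top"):
    cv2.imwrite(f"pics/{n}0.png",vision.camera(n)[:,:,::-1])
E
```

```text
pics
scene {'camera_matrix': [[356.0485, 0.0, 259.2828], [0.0, 356.0485, 190.185], [0.0, 0.0, 1.0]], 'extrinsics': [[0.776, 0.6304, 0.0193, -0.3566], [-0.3364, 0.3877, 0.8582, 0.1969], [0.5336, -0.6725, 0.5129, -1.2616], [0.0, 0.0, 0.0, 1.0]]}
top {'camera_matrix': [[358.1382, 0.0, 253.8418], [0.0, 358.1382, 194.7096], [0.0, 0.0, 1.0]], 'extrinsics': [[0.0109, -0.9997, -0.0204, -0.1836], [0.9915, 0.0082, 0.1302, -0.5996], [-0.13, -0.0216, 0.9913, -1.0118], [0.0, 0.0, 0.0, 1.0]]}
wrist {'camera_matrix': [[317.5431, 0.0, 248.4941], [0.0, 317.5431, 197.4373], [0.0, 0.0, 1.0]], 'mount': [[-0.0009, 0.3104, -0.9506, -0.1426], [-0.0004, 0.9506, 0.3104, 0.0799], [1.0, 0.0007, -0.0008, -0.0003], [0.0, 0.0, 0.0, 1.0]]}
{'time': 0.0, 'q': array([-6.69203871e+01,  5.01131072e+00,  1.00333905e+01,  9.50990287e+01,
        1.11585896e-04,  9.00019627e+01]), 'qd': array([-0.0922146 ,  0.00737139, -0.00973603,  0.00519135, -0.05776994,
       -0.03931871]), 'joint_efforts': array([-2.58952001e-03, -5.20368290e+01,  4.64822602e+01,  1.55816926e-02,
       -2.86080385e-04,  3.27990051e-06]), 'ee_pos': array([ 0.21551509, -0.50576525,  0.23057152]), 'tcp_rot': array([179.91887648,  89.923051  , 112.99652663]), 'wrist_force': array([ 0.00661977, -0.63662173,  0.8698369 ]), 'torque': array([ 0.02667341,  0.0269484 , -0.0375335 ]), 'opening': 0.08542789339717312}
```

View pics/scene0.png

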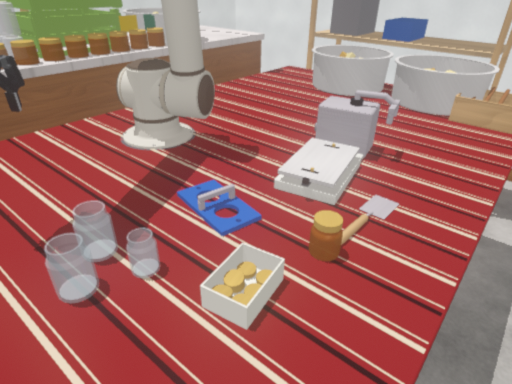

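View pics/top0.png

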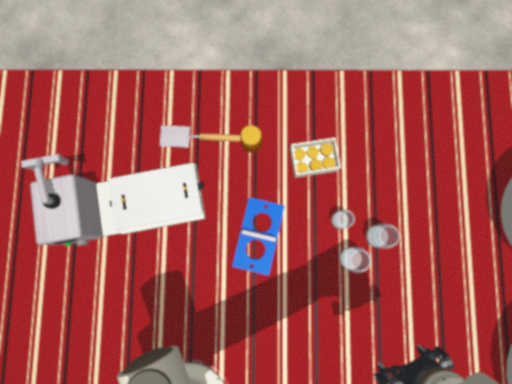

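The scene picture shows the blue plate at (218,205), the bed at (320,165) with pins at (312,171) and (333,147), and three empty jars. The smallest jar is at (143,252) in scene and (343,217) in top. In top, the plate is at (258,236), the pins at (124,202) and (185,188). I'll zoom in next.

```bash
cat > h.py <<'E'
import numpy as np, cv2
from scipy.spatial.transform import Rotation as Rn
from workcell import sensors, vision
def cam(n,obs=None):
    c=vision.calibration(n); K=np.array(c["camera_matrix"])
    if n!="wrist": E=np.array(c["extrinsics"])
    else:
        T=np.eye(4); T[:3,:3]=Rn.from_euler('xyz',obs["tcp_rot"],degrees=True).as_matrix(); T[:3,3]=obs["ee_pos"]
        E=np.linalg.inv(T@np.array(c["mount"]))
    return K,E,c
def proj(n,P,obs=None):
    K,E,_=cam(n,obs); p=E[:3,:3]@np.asarray(P,float)+E[:3,3]
    q=K@np.array([p[0],-p[1],-p[2]]); return q[:2]/q[2]
def ray(n,uv,obs=None):
    K,E,_=cam(n,obs); d=np.linalg.inv(K)@np.array([uv[0],uv[1],1.]); d=np.array([d[0],-d[1],-d[2]])
    o=-E[:3,:3].T@E[:3,3]; d=E[:3,:3].T@d; return o,d/np.linalg.norm(d)
def onz(n,uv,z,obs=None):
    o,d=ray(n,uv,obs); return o+d*(z-o[2])/d[2]
def tri(rays):
    A=sum(np.eye(3)-np.outer(d,d) for o,d in rays); b=sum((np.eye(3)-np.outer(d,d))@o for o,d in rays)
    p=np.linalg.solve(A,b); res=[np.linalg.norm((np.eye(3)-np.outer(d,d))@(p-o)) for o,d in rays]; return p,res
def crop(img,box,s,name):
    x0,y0,x1,y1=box; cv2.imwrite(name,cv2.resize(img[y0:y1,x0:x1,::-1],None,fx=s,fy=s,interpolation=cv2.INTER_CUBIC))
E
python3 - <<'E'
from h import *
for n in("scene","top"): print([k for k in vision.calibration(n)])
a=cv2.imread("pics/top0.png")[:,:,::-1]; b=cv2.imread("pics/scene0.png")[:,:,::-1]
crop(a,(90,150,215,245),6,"pics/t_bed.png"); crop(a,(225,190,415,285),4,"pics/t_pl.png")
crop(b,(170,130,370,240),4,"pics/s_bp.png")
def blobs(img,n,z):
    h=cv2.cvtColor(np.ascontiguousarray(img),cv2.COLOR_RGB2HSV); m=cv2.inRange(h,(105,120,80),(130,255,255))
    k,l,s,c=cv2.connectedComponentsWithStats(m)
    for i in range(1,k):
        if s[i,4]>100:
            cs,_=cv2.findContours((l==i).astype('u1')*1,cv2.RETR_EXTERNAL,cv2.CHAIN_APPROX_NONE)
            r=cv2.minAreaRect(max(cs,key=cv2.contourArea)); print(n,s[i],c[i],r,onz(n,r[0],z))
            for p in cv2.boxPoints(r): print('  ',p,onz(n,p,z).round(4))
blobs(a,"top",.012)
E
```

```text
['camera_matrix', 'extrinsics']
['camera_matrix', 'extrinsics']
top [242 198  41  39 809] [262.85537701 214.87886279] ((262.7353210449219, 216.558837890625), (36.62287902832031, 32.25723648071289), 14.03624439239502) [ 0.53929826 -0.20450658  0.012     ]
   [241.05884 227.76472] [ 0.5054 -0.1405  0.012 ]
   [248.88239 196.4706 ] [ 0.5992 -0.1625  0.012 ]
   [284.4118  205.35295] [ 0.5734 -0.2689  0.012 ]
   [276.58826 236.64708] [ 0.4804 -0.2458  0.012 ]
top [233 234  43  41 878] [253.55694761 255.91002278] ((253.88246154785156, 254.04725646972656), (36.959754943847656, 33.366851806640625), 13.626993179321289) [ 0.42889922 -0.17936238  0.012     ]
   [231.99217 265.9072 ] [ 0.3939 -0.1156  0.012 ]
   [239.85341 233.47961] [ 0.4885 -0.1372  0.012 ]
   [275.77277 242.18732] [ 0.4641 -0.2435  0.012 ]
   [267.9115 274.6149] [ 0.3702 -0.2209  0.012 ]
```

View pics/t_bed.png

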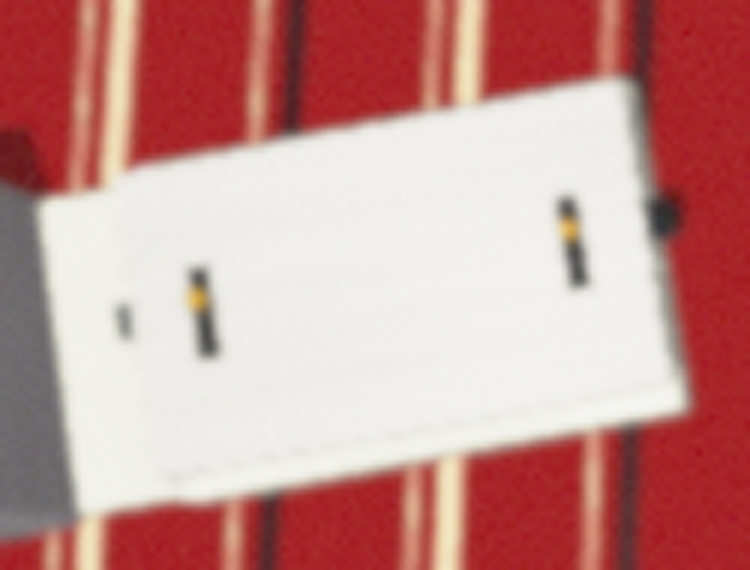

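View pics/t_pl.png

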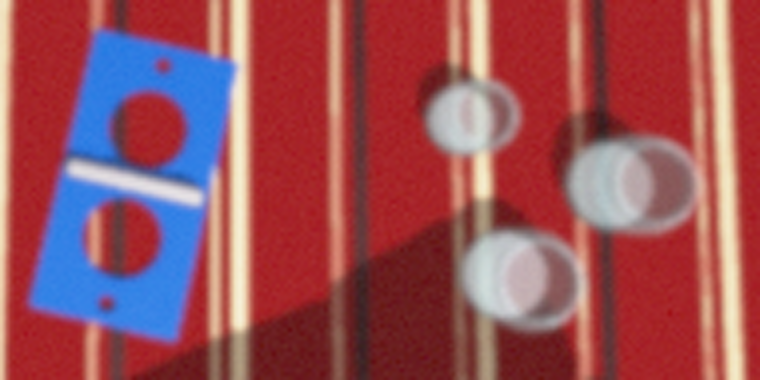

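View pics/s_bp.png

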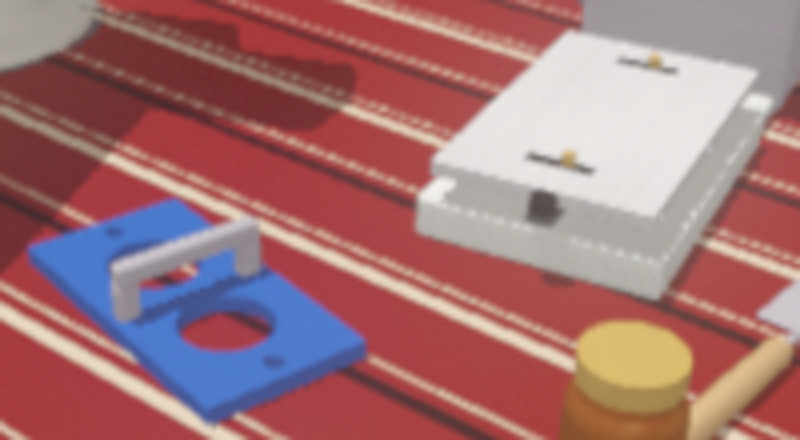

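The crops show the brass pins at top (122.6,199.4) and (184.4,187.9), with far and near counterparts at scene (333,145) and (312,169). They also show the handle bar and all four plate holes clearly. Now I'll measure these with masks in both views.

```bash
cat > m1.py <<'E'
from h import *
I={n:cv2.imread(f"pics/{n}0.png")[:,:,::-1].copy() for n in("top","scene")}
def centro(n,box,lo,hi):
    x0,y0,x1,y1=box; im=cv2.resize(I[n][y0:y1,x0:x1],None,fx=4,fy=4,interpolation=cv2.INTER_CUBIC)
    m=cv2.inRange(cv2.cvtColor(im,cv2.COLOR_RGB2HSV),lo,hi); k,l,s,c=cv2.connectedComponentsWithStats(m)
    return [(((c[i]+.5)/4+[x0,y0]-.5).round(2),s[i,4]) for i in range(1,k) if s[i,4]>20]
def best(*a): return max(centro(*a),key=lambda t:t[1])[0]
br=((12,100,90),(30,255,255))
T=[best("top",(115,190,132,212),*br),best("top",(176,178,194,200),*br)]
S=[best("scene",(322,136,345,156),*br),best("scene",(302,160,325,180),*br)]
print(T,S)
P=[]
for t,s in zip(T,S):
    p,r=tri([ray("top",t),ray("scene",s)]); print("pin tri",p.round(4),np.round(r,4),"onz.068 top",onz("top",t,.068).round(4),"scene",onz("scene",s,.067).round(4)); P.append(onz("top",t,.069))
# handle in top, scene: low-saturation bright between blue
for n,box in(("top",(236,226,282,246)),("scene",(190,180,240,215))):
    x0,y0,x1,y1=box; im=cv2.resize(I[n][y0:y1,x0:x1],None,fx=4,fy=4,interpolation=cv2.INTER_CUBIC)
    m=cv2.inRange(cv2.cvtColor(im,cv2.COLOR_RGB2HSV),(0,0,120),(180,70,255)); k,l,s,c=cv2.connectedComponentsWithStats(m)
    i=1+np.argmax(s[1:,4]); cs,_=cv2.findContours((l==i).astype('u1'),0,1); r=cv2.minAreaRect(max(cs,key=cv2.contourArea))
    f=lambda q:((np.array(q)+.5)/4+[x0,y0]-.5)
    print(n,"handle",f(c[i]),f(cv2.boxPoints(r)).round(1).tolist(), r[1:], s[i,4])
    if n=="top": print(onz(n,f(r[0]),.048), [onz(n,q,.048).round(4).tolist() for q in f(cv2.boxPoints(r))])
E
python3 m1.py
python3 - <<'E'
from h import *
a=cv2.imread("pics/top0.png")
def f(x,y,z): u=np.array([x,y])/4+[225,190]-.375; return onz("top",u,z).round(4)
print("pinholes",f(164,67,.012),f(106,303,.012)); print("nests",f(148,130,.006),f(122,238,.006))
print("jar base c?",f(466,116,0.04))
E
```

```text
[array([122.65, 199.27]), array([184.5, 187.7])] [array([333.26, 144.9 ]), array([311.57, 169.25])]
pin tri [0.5805 0.197  0.0651] [0.001 0.001] onz.068 top [0.5811 0.1965 0.068 ] scene [0.582  0.1917 0.067 ]
pin tri [0.6155 0.0201 0.0654] [0.0009 0.0009] onz.068 top [0.6159 0.0201 0.068 ] scene [0.6165 0.0165 0.067 ]
top handle [260.11556922 235.12937858] [[240.0, 240.1], [240.7, 228.9], [279.3, 231.4], [278.6, 242.5]] ((154.7036590576172, 44.607669830322266), 3.6265718936920166) 2969
[ 0.48193944 -0.19597708  0.048     ] [[0.469, -0.14, 0.048], [0.5007, -0.1415, 0.048], [0.4949, -0.252, 0.048], [0.4633, -0.25, 0.048]]
scene handle [216.79836011 193.46257251] [[191.4, 189.8], [234.6, 173.7], [242.4, 194.6], [199.2, 210.7]] ((89.33601379394531, 184.28024291992188), 69.59979248046875) 6723
pinholes [ 0.5698 -0.2129  0.012 ] [ 0.3961 -0.1717  0.012 ]
nests [ 0.5231 -0.2013  0.006 ] [ 0.4431 -0.1828  0.006 ]
jar base c? [ 0.5335 -0.4303  0.04  ]
```

Emit:
carry_out --pt "0 0 0 -10 0 0 100"

```text
time: 0.22
ee_pos: [0.2154, -0.5056, 0.2407]
tcp_rot: [-179.8, 89.9, 113.3]
wrist_force: [-1.0, 0.2, -0.8]
opening: 0.0852
```

```bash
cat > plan.py <<'E'
from h import *
def plan(P,ang,o=None):
    """target TCP P, tool z heading (deg, mod 180), pointing down"""
    o=o or sensors.get_obs(); R=Rn.from_euler('xyz',o["tcp_rot"],degrees=True).as_matrix()
    cur=np.degrees(np.arctan2(R[1,2],R[0,2])); d=np.asarray(P)-o["ee_pos"]; s=R.T@d*1000
    t=-((ang-cur+90)%180-90)
    print("t",o["time"],"ee",o["ee_pos"].round(4),"zhead %.2f"%cur,"tilt",R[:,0].round(4),"q1,q6",o["q"][[0,5]].round(1),"F",o["wrist_force"].round(1))
    print("  shift tool mm",s.round(1),"turn x (after)",round(t,2),"alt",round(t-180*np.sign(t),2))
E
python3 - <<'E'
from plan import *
plan([.482,-.193,.25],-13.3)
E
```

```text
t 0.225 ee [ 0.2154 -0.5056  0.2407] zhead -66.92 tilt [-8.0e-04  1.8e-03 -1.0e+00] q1,q6 [-66.9  90. ] F [-1.   0.2 -0.8]
  shift tool mm [  -9.   367.8 -183.1] turn x (after) -53.62 alt 126.38
```

Emit:
carry_out --pt "0 0 0 -1 45 -22 100" --pt "0 0 0 -1 45 -22 100" --pt "0 0 0 -1 46 -23 100" --pt "0 0 0 -1 46 -23 100" --pt "0 0 0 -1 46 -23 100" --pt "0 0 0 -1 46 -23 100" --pt "0 0 0 -1 46 -23 100" --pt "0 0 0 -2 47 -24 100" --pt "-10.7 0 0 0 0 0 100" --pt "-10.7 0 0 0 0 0 100" --pt "-10.7 0 0 0 0 0 100" --pt "-10.7 0 0 0 0 0 100"

```text
time: 1.72
ee_pos: [0.4816, -0.1937, 0.2509]
tcp_rot: [-0.6, 90.0, -24.3]
wrist_force: [-0.6, -0.4, -0.2]
opening: 0.0855
```

Emit:
carry_out --pt "-10.7 0 0 0 0 0 100" --pt "0 0 0 0 0 0 100" --pt "0 0 0 0 0 0 100"

```text
time: 2.1
ee_pos: [0.4815, -0.1938, 0.2506]
tcp_rot: [-3.6, 90.0, -17.2]
wrist_force: [-0.5, 0.9, 0.9]
opening: 0.0852
```

Run:
```python
from plan import *
import pickle
plan([.482,-.193,.25],-13.3)
o=sensors.get_obs(); im=vision.camera("wrist"); cv2.imwrite("pics/w1.png",im[:,:,::-1]); pickle.dump(o,open("o1.pkl","wb"))
```

```text
t 2.1 ee [ 0.4815 -0.1938  0.2506] zhead -13.66 tilt [ 2.e-04 -1.e-04 -1.e+00] q1,q6 [-21.9  81.7] F [-0.5  0.9  0.9]
  shift tool mm [0.6 0.9 0.3] turn x (after) -0.36 alt 179.64
```

View pics/w1.png

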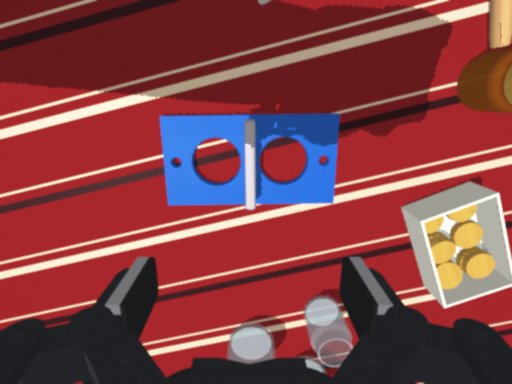

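The wrist view shows the plate square in the picture: pin holes at (176,162) and (324,160), handle bar from (250,120) to (250,208). The smallest jar is at about (325,325).

```bash
cat > m2.py <<'E'
from plan import *
import pickle
o=pickle.load(open("o1.pkl","rb")); im=cv2.imread("pics/w1.png")
h=cv2.cvtColor(im,cv2.COLOR_BGR2HSV)
blue=cv2.inRange(h,(105,120,60),(130,255,255))
cs,hi=cv2.findContours(blue,cv2.RETR_CCOMP,cv2.CHAIN_APPROX_NONE)
C=[]
for c,q in zip(cs,hi[0]):
    a=cv2.contourArea(c)
    if q[3]>=0 and a>20:
        M=cv2.moments(c); u=(M["m10"]/M["m00"],M["m01"]/M["m00"]); print("hole",np.round(u,2),a, onz("wrist",u,.012 if a<400 else .009,o).round(4))
hd=cv2.inRange(h[100:220,235:270],(0,0,110),(180,75,255)); 
k,l,s,c=cv2.connectedComponentsWithStats(hd); i=1+np.argmax(s[1:,4]); print("bar",s[i]+[235,100,0,0,0],c[i]+[235,100])
ys,xs=np.where(l==i); 
mid=[]
for r in range(ys.min(),ys.max()+1): mid.append((xs[ys==r].mean()+235,r+100,(ys==r).sum()))
print([tuple(np.round(m,1)) for m in mid[::8]],mid[-1])
E
python3 m2.py
```

```text
hole [176.75 160.74] 56.0 [ 0.3974 -0.1709  0.012 ]
hole [322.63 159.15] 62.5 [ 0.5702 -0.211   0.012 ]
hole [216.67 159.79] 1738.5 [ 0.4445 -0.1818  0.009 ]
hole [282.89 159.11] 1728.0 [ 0.5235 -0.2001  0.009 ]
bar [235 120  26  90 965] [249.73264249 165.80414508]
[(np.float64(249.5), np.float64(120.0), np.float64(8.0)), (np.float64(249.5), np.float64(128.0), np.float64(10.0)), (np.float64(249.5), np.float64(136.0), np.float64(10.0)), (np.float64(249.5), np.float64(144.0), np.float64(10.0)), (np.float64(250.0), np.float64(152.0), np.float64(11.0)), (np.float64(250.0), np.float64(160.0), np.float64(11.0)), (np.float64(250.0), np.float64(168.0), np.float64(11.0)), (np.float64(250.0), np.float64(176.0), np.float64(11.0)), (np.float64(250.0), np.float64(184.0), np.float64(11.0)), (np.float64(250.0), np.float64(192.0), np.float64(11.0)), (np.float64(250.0), np.float64(200.0), np.float64(9.0)), (np.float64(244.6), np.float64(208.0), np.float64(17.0))] (np.float64(244.9), 209, np.int64(10))
```

Run:
```python
from plan import *
import pickle
o=pickle.load(open("o1.pkl","rb"))
f=lambda x,y:np.array([x,y])/4+[225,190]-.375
for t,w in [((135,183),(249.8,163.5))]:
    print("bar",tri([ray("top",f(*t)),ray("wrist",w,o)]))
print("bar on .048", onz("wrist",(249.8,163.5),.048,o),[onz("wrist",(249.6,r),.048,o).round(4) for r in(119,208)],onz("top",f(135,183),.048))
for t,w in [((164,67),(322.63,159.15)),((106,303),(176.75,160.74)),((148,130),(282.9,159.1)),((122,238),(216.7,159.8))]:
    print("hole",tri([ray("top",f(*t)),ray("wrist",w,o)]))
plan([.4835,-.1915,.10],-13.2)
plan([.4835,-.1915,.022],-13.2)
```

```text
bar (array([ 0.48346379, -0.19221802,  0.02628887]), [np.float64(0.00019130090422687124), np.float64(0.00019130090422681207)])
bar on .048 [ 0.4846506  -0.18776368  0.048     ] [array([ 0.4957, -0.1412,  0.048 ]), array([ 0.4721, -0.2385,  0.048 ])] [ 0.48290162 -0.19233718  0.048     ]
hole (array([ 0.57096677, -0.2128039 ,  0.00520236]), [np.float64(0.0005212876779158402), np.float64(0.0005212876779156436)])
hole (array([ 0.39582042, -0.17160068,  0.00639564]), [np.float64(0.00013192204506944476), np.float64(0.000131922045069449)])
hole (array([ 0.52351697, -0.20133578,  0.00349676]), [np.float64(0.00032576094831777703), np.float64(0.0003257609483177143)])
hole (array([ 0.44325966, -0.18284975,  0.00190837]), [np.float64(0.0002784359960221752), np.float64(0.00027843599602228386)])
t 2.15 ee [ 0.4815 -0.1938  0.2505] zhead -13.62 tilt [ 2.e-04 -1.e-04 -1.e+00] q1,q6 [-21.9  81.7] F [1.  0.3 0.9]
  shift tool mm [150.5   2.7   1.4] turn x (after) -0.42 alt 179.58
t 2.15 ee [ 0.4815 -0.1938  0.2505] zhead -13.62 tilt [ 2.e-04 -1.e-04 -1.e+00] q1,q6 [-21.9  81.7] F [1.  0.3 0.9]
  shift tool mm [228.5   2.7   1.3] turn x (after) -0.42 alt 179.58
```

Run:
```python
from plan import *
import pickle
o=pickle.load(open("o1.pkl","rb"))
for z in(.012,.026,.041,.048): print(z,proj("scene",[.4835,-.1915,z]), (proj("scene",[.4835,-.1915,z])+.375-[170,130])*4)
print(tri([ray("scene",(216.1,189.6)),ray("wrist",(249.8,163.5),o)]),tri([ray("scene",(216.1,189.6)),ray("top",(258.4,235.4))]))
```

```text
0.012 [217.52946093 202.33600312] [191.6178437  290.84401247]
0.026 [217.29324254 197.47187355] [190.67297017 271.38749421]
0.041 [217.03574232 192.16951552] [189.64296929 250.17806206]
0.048 [216.91398073 189.66224175] [189.15592293 240.148967  ]
(array([ 0.48262632, -0.18980725,  0.04662665]), [np.float64(0.0025957137391950996), np.float64(0.002595713739195058)]) (array([ 0.48255454, -0.1927028 ,  0.04837734]), [np.float64(0.0003968264498841638), np.float64(0.00039682644988416776)])
```

Emit:
carry_out --pt "-0.4 0 0 40 2.4 1.3 100" --pt "0 0 0 45 0 0 100" --pt "0 0 0 45 0 0 100" --pt "0 0 0 40 0 0 100" --pt "0 0 0 25 0 0 100" --pt "0 0 0 20 0 0 100" --pt "0 0 0 7 0 0 100" --pt "0 0 0 5 0 0 100" --pt "0 0 0 0 0 0 60" --pt "0 0 0 0 0 0 50" --squeeze 40

```text
time: 3.4
ee_pos: [0.4837, -0.1919, 0.024]
tcp_rot: [-7.5, 89.9, -20.5]
wrist_force: [0.0, -0.6, -0.5]
opening: 0.0518
```

Run:
```python
from plan import *
plan([.4833,-.1918,.023],-13.2)
print(sensors.get_obs()["opening"])
cv2.imwrite("pics/w2.png",vision.camera("wrist")[:,:,::-1])
```

```text
t 3.4 ee [ 0.4837 -0.1919  0.024 ] zhead -13.03 tilt [ 1.e-03 -4.e-04 -1.e+00] q1,q6 [-21.6  81.4] F [ 0.  -0.6 -0.5]
  shift tool mm [ 1.  -0.  -0.4] turn x (after) 0.17 alt -179.83
0.05180416177923607
```

View pics/w2.png

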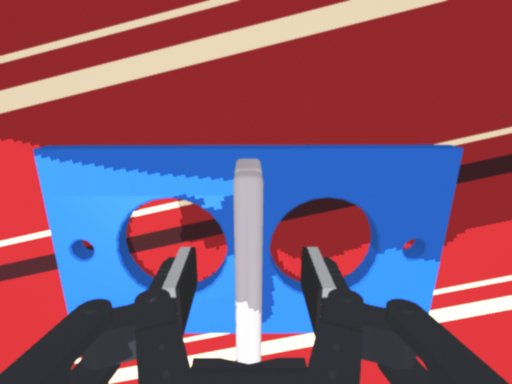

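The bar (column 248) is centred between the finger pads (180 and 317), so I'm closing and lifting.

Emit:
carry_out --pt "0 0 0 0 0 0 30" --pt "0 0 0 0 0 0 10" --pt "0 0 0 0 0 0 0" --pt "0 0 0 0 0 0 0" --pt "0 0 0 0 0 0 0" --pt "0 0 0 -5 0 0 0" --pt "0 0 0 -10 0 0 0" --pt "0 0 0 -20 0 0 0" --pt "0 0 0 -40 0 0 0" --pt "0 0 0 -40 0 0 0" --pt "0 0 0 -25 0 0 0" --pt "0 0 0 0 0 0 0" --squeeze 70

```text
time: 4.95
ee_pos: [0.4841, -0.1921, 0.1653]
tcp_rot: [-8.7, 89.8, -21.8]
wrist_force: [0.8, 0.4, -4.2]
opening: 0.0108
```

Run:
```python
from plan import *
plan([.598,.1085,.20],101.2)
o=sensors.get_obs();print(o["opening"])
import pickle
im=vision.camera("wrist");pickle.dump(o,open("o3.pkl","wb"))
cv2.imwrite("pics/w3.png",im[:,:,::-1])
```

```text
t 4.95 ee [ 0.4841 -0.1921  0.1653] zhead -13.02 tilt [ 0.0031 -0.0012 -1.    ] q1,q6 [-21.6  81.4] F [ 0.8  0.4 -4.2]
  shift tool mm [-34.8 318.5  43.3] turn x (after) 65.78 alt -114.22
0.010794987552952042
```

View pics/w3.png

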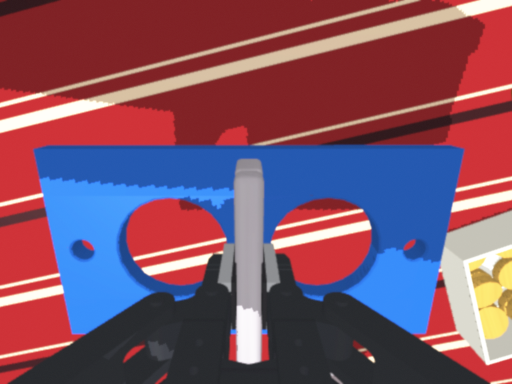

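The plate is held and hasn't moved in the gripper: its corners, (37,148) and (462,148), are the same as before the lift. Next I'll turn it and stop short of the bed, so the wrist camera can see pins and holes in the same picture.

Emit:
carry_out --pt "-10.4 0 0 -8 0 0 0" --pt "-10.4 0 0 -8 0 0 0" --pt "-10.4 0 0 -8 0 0 0" --pt "-10.4 0 0 0 0 0 0" --pt "-10.4 0 0 0 0 0 0" --pt "-10.4 0 0 0 0 0 0" --pt "-10.4 0 0 0 0 0 0" --pt "-10.4 0 0 0 0 0 0" --pt "-10.4 0 0 0 0 0 0" --pt "-10.4 0 0 0 0 0 0" --pt "-10.2 0 0 0 0 0 0" --pt "0 0 0 0 0 0 0"

```text
time: 6.5
ee_pos: [0.4827, -0.1915, 0.1856]
tcp_rot: [57.1, 89.9, 158.2]
wrist_force: [1.1, 0.4, -2.5]
opening: 0.0108
```

Run:
```python
from plan import *
plan([.451,.079,.19],101.2)
```

```text
t 6.5 ee [ 0.4827 -0.1915  0.1856] zhead 101.11 tilt [-0.0024  0.001  -1.    ] q1,q6 [-21.6 -32.7] F [ 1.1  0.4 -2.5]
  shift tool mm [ -4.1 -21.  271.6] turn x (after) -0.09 alt 179.91
```

Emit:
carry_out --pt "0 0 0 0 -3 30 0" --pt "0 0 0 -1 -3 40 0" --pt "0 0 0 -1 -3 40 0" --pt "0 0 0 -1 -3 40 0" --pt "0 0 0 -1 -3 40 0" --pt "0 0 0 0 -3 40 0" --pt "0 0 0 0 -3 30 0" --pt "0 0 0 0 0 11 0" --pt "0 0 0 0 0 0 0" --pt "0 0 0 0 0 0 0"

```text
time: 7.75
ee_pos: [0.4514, 0.0774, 0.1911]
tcp_rot: [132.4, 90.0, -126.5]
wrist_force: [0.6, 0.1, -3.5]
opening: 0.0105
```

Run:
```python
from plan import *
import pickle
plan([.451,.079,.19],101.2)
o=sensors.get_obs();pickle.dump(o,open("o4.pkl","wb"))
im=vision.camera("wrist")
cv2.imwrite("pics/w4.png",im[:,:,::-1])
for P in ([.5808,.1967,.07],[.6158,.0201,.07]): print(proj("wrist",P,o))
```

```text
t 7.75 ee [0.4514 0.0774 0.1911] zhead 101.08 tilt [-3.e-04 -4.e-04 -1.e+00] q1,q6 [ 9.7 -1.3] F [ 0.6  0.1 -3.5]
  shift tool mm [1.1 0.1 1.7] turn x (after) -0.12 alt 179.88
[339.64335163 332.12272638]
[161.80014193 332.34161787]
```

View pics/w4.png

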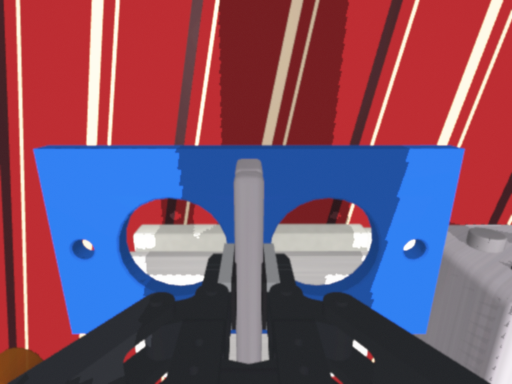

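The wrist view shows the plate covering the bed, so the pins aren't visible from here. I'll hover the plate over the bed and use the fixed cameras instead, where pins and holes appear in the same view.

Run:
```python
from plan import *
plan([.598,.1085,.12],101.2)
```

```text
t 7.8 ee [0.4515 0.0773 0.1911] zhead 101.07 tilt [-2.e-04 -3.e-04 -1.e+00] q1,q6 [ 9.7 -1.3] F [ 0.   0.3 -3.6]
  shift tool mm [  71.1 -149.8    2.5] turn x (after) -0.13 alt 179.87
```

Emit:
carry_out --pt "-0.1 0 0 0 -40 2 0" --pt "0 0 0 0 -40 0 0" --pt "0 0 0 0 -40 0 0" --pt "0 0 0 0 -30 0 0" --pt "0 0 0 25 0 0 0" --pt "0 0 0 25 0 0 0" --pt "0 0 0 15 0 0 0" --pt "0 0 0 6 0 0 0" --pt "0 0 0 0 0 0 0" --pt "0 0 0 0 0 0 0"

```text
time: 9.05
ee_pos: [0.5985, 0.1094, 0.1214]
tcp_rot: [-92.0, 89.9, 9.3]
wrist_force: [-0.9, 0.1, -3.4]
opening: 0.011
```

Run:
```python
from plan import *
import pickle
plan([.598,.1085,.12],101.2)
o=sensors.get_obs();pickle.dump(o,open("o5.pkl","wb")); print(o["wrist_force"],o["torque"])
a=vision.camera("top");b=vision.camera("scene")
cv2.imwrite("pics/top5.png",a[:,:,::-1]);cv2.imwrite("pics/scene5.png",b[:,:,::-1])
crop(a,(90,150,215,245),6,"pics/t5.png");crop(b,(260,90,370,200),6,"pics/s5.png")
```

```text
t 9.05 ee [0.5985 0.1094 0.1214] zhead 101.27 tilt [ 1.6e-03  3.0e-04 -1.0e+00] q1,q6 [10.4 -0.9] F [-0.9  0.1 -3.4]
  shift tool mm [ 1.4  0.7 -0.8] turn x (after) 0.07 alt -179.93
[-0.89670607  0.05530797 -3.43176081] [ 0.02030048 -0.01002441  0.03188504]
```

View pics/t5.png

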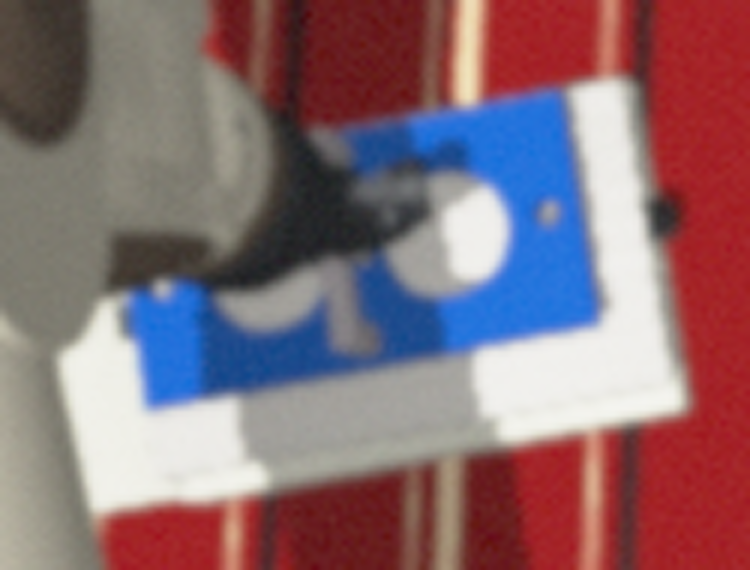

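View pics/s5.png

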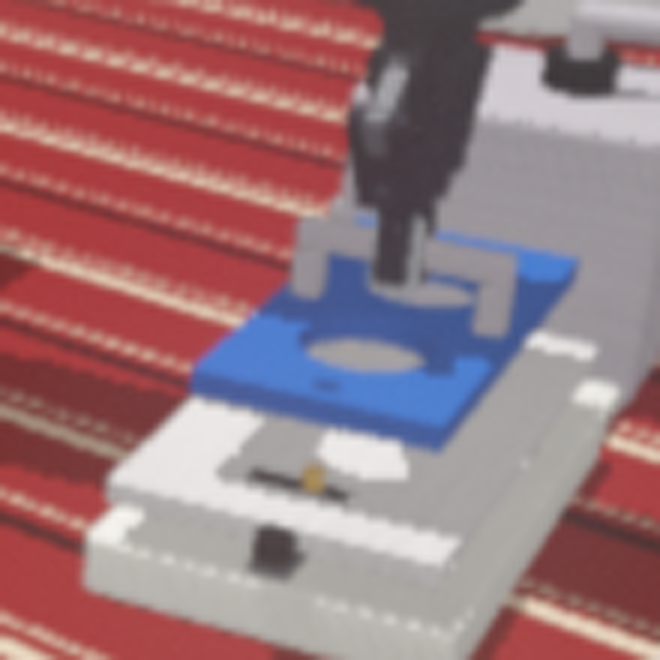

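The plate hovers level over the bed. In top the near hole is at crop (549,212) and the far hole, partly hidden, at (163,289). In scene the near hole is at crop (325,384) and the near pin at (315,478).

Run:
```python
from plan import *
import pickle
o=pickle.load(open("o5.pkl","rb")); z=o["ee_pos"][2]-.012
T=lambda x,y:(np.array([x,y])+.5)/6+[90,150]-.5
S=lambda x,y:(np.array([x,y])+.5)/6+[260,90]-.5
print("top near hole",onz("top",T(549,212),z),"far",onz("top",T(163,289),z))
# pins as seen by top
print("top pins far/near",onz("top",(122.65,199.27),.069),onz("top",(184.5,187.7),.069))
print("scene near hole",onz("scene",S(325,384),z),"pin(now)",onz("scene",S(315,478),.067),"pin0",onz("scene",(311.57,169.25),.067), S(315,478))
# plate corners top: near edge corners
for c in ((562,92),(600,322),(150,408)): print("corner",onz("top",T(*c),z).round(4))
print("tri near hole",tri([ray("top",T(549,212)),ray("scene",S(325,384))]))
# tool-frame expected holes from wrist w3 image
o3=pickle.load(open("o3.pkl","rb")); R=Rn.from_euler('xyz',o3["tcp_rot"],degrees=True).as_matrix()
R5=Rn.from_euler('xyz',o["tcp_rot"],degrees=True).as_matrix()
im=cv2.imread("pics/w4.png")
H=[]
for u in ((83.5,247.5),(414,247)):
    p=onz("wrist",u,o3["ee_pos"][2]-.012,o3); t=R.T@(p-o3["ee_pos"]); H.append(t); print("hole tool mm",(t*1e3).round(1),"world now",(R5@t+o["ee_pos"]).round(4))
```

```text
top near hole [0.61735908 0.0207911  0.10940995] far [0.58035435 0.19681063 0.10940995]
top pins far/near [0.5809429  0.19614224 0.069     ] [0.6157455  0.01992035 0.069     ]
scene near hole [0.61585346 0.02029398 0.10940995] pin(now) [0.61750424 0.01740163 0.067     ] pin0 [0.61651091 0.01653153 0.067     ] [312.08333333 169.25      ]
corner [0.6734 0.0169 0.1094]
corner [ 0.5669 -0.0044  0.1094]
corner [0.5259 0.1994 0.1094]
tri near hole (array([0.61668923, 0.02023529, 0.10984185]), [np.float64(0.0007309020679964746), np.float64(0.0007309020679964225)])
hole tool mm [ 11.7   0.5 -88.6] world now [0.6154 0.0224 0.1097]
hole tool mm [12.3  0.5 89.6] world now [0.5805 0.1972 0.1091]
```

Emit:
carry_out --pt "0.1 0 0 8 0.6 -0.7 0" --pt "0 0 0 8 0 0 0" --pt "0 0 0 5 0 0 0" --pt "0 0 0 2 0 0 0" --pt "0 0 0 0 0 0 0" --pt "0 0 0 0 0 0 0"

```text
time: 9.9
ee_pos: [0.5978, 0.1087, 0.0976]
tcp_rot: [-87.7, 90.0, 13.4]
wrist_force: [-0.7, 0.3, -3.3]
opening: 0.0105
```

Emit:
carry_out --pt "0 0 0 1 0 0 0" --pt "0 0 0 1 0 0 0" --pt "0 0 0 0 0 0 0"

```text
time: 10.28
ee_pos: [0.5976, 0.1086, 0.0952]
tcp_rot: [84.5, 90.0, -174.3]
wrist_force: [-0.9, -0.9, -3.5]
opening: 0.0107
```

Emit:
carry_out --pt "0 0 0 1 0 0 0" --pt "0 0 0 1 0 0 0" --pt "0 0 0 0 0 0 0"

```text
time: 10.65
ee_pos: [0.5976, 0.1086, 0.0931]
tcp_rot: [96.4, 90.0, -162.5]
wrist_force: [-0.1, -0.2, -3.6]
opening: 0.0103
```

Emit:
carry_out --pt "0 0 0 1 0 0 0" --pt "0 0 0 0 0 0 0"

```text
time: 10.9
ee_pos: [0.5976, 0.1086, 0.0922]
tcp_rot: [87.5, 90.0, -171.4]
wrist_force: [-0.2, 0.1, -3.7]
opening: 0.0105
```

Emit:
carry_out --pt "0 0 0 1 0 0 0" --pt "0 0 0 0 0 0 0"

```text
time: 11.15
ee_pos: [0.5976, 0.1086, 0.0912]
tcp_rot: [91.0, 90.0, -167.8]
wrist_force: [0.3, 0.0, -4.0]
opening: 0.0106
```

Emit:
carry_out --pt "0 0 0 1 0 0 0" --pt "0 0 0 0 0 0 0"

```text
time: 11.4
ee_pos: [0.5976, 0.1086, 0.0902]
tcp_rot: [93.0, 90.0, -165.9]
wrist_force: [0.7, -0.3, -3.0]
opening: 0.0108
```

Emit:
carry_out --pt "0 0 0 1 0 0 0" --pt "0 0 0 1 0 0 0" --pt "0 0 0 0 0 0 0"

```text
time: 11.78
ee_pos: [0.5976, 0.1086, 0.0881]
tcp_rot: [89.3, 90.0, -169.5]
wrist_force: [-0.1, -0.8, -3.4]
opening: 0.0108
```

Emit:
carry_out --pt "0 0 0 1 0 0 0" --pt "0 0 0 1 0 0 0" --pt "0 0 0 0 0 0 0"

```text
time: 12.15
ee_pos: [0.5976, 0.1086, 0.0862]
tcp_rot: [81.6, 90.0, -177.2]
wrist_force: [0.7, -1.1, -2.7]
opening: 0.0106
```

Emit:
carry_out --pt "0 0 0 1 0 0 0" --pt "0 0 0 0 0 0 0"

```text
time: 12.4
ee_pos: [0.5976, 0.1086, 0.0852]
tcp_rot: [95.7, 90.0, -163.1]
wrist_force: [0.4, -0.2, -3.3]
opening: 0.0109
```

It has gone about 9 mm below pin-top height with no contact force, so the pins appear to be in the holes. I'll look before going further.

Run:
```python
from plan import *
b=vision.camera("scene");a=vision.camera("top")
crop(b,(265,110,365,200),7,"pics/s6.png");crop(a,(90,150,215,245),6,"pics/t6.png")
```

```text
(no output)
```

View pics/s6.png

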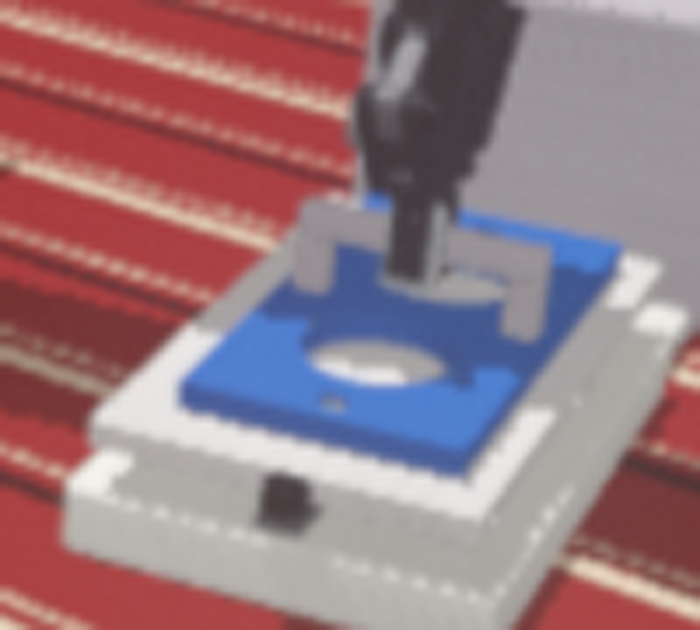

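View pics/t6.png

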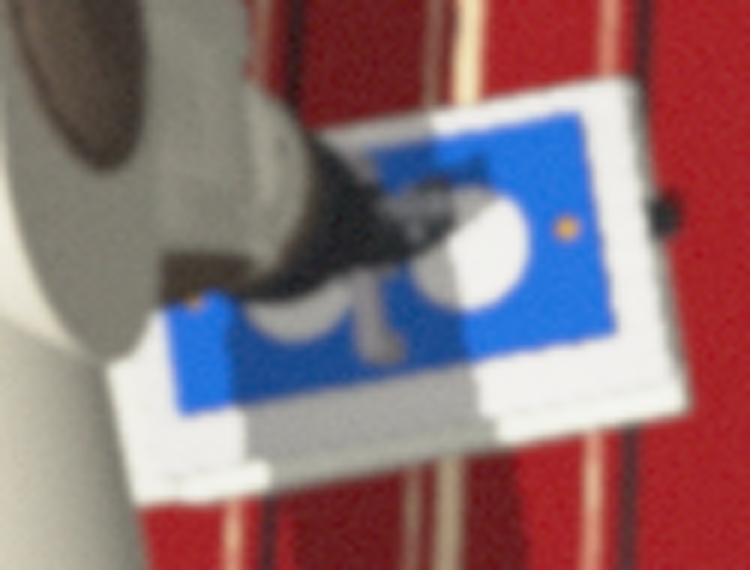

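Brass shows inside both holes, at (567,229) and (195,299) in the top crop, and the plate looks nearly down. I'll continue to bed contact.

Emit:
carry_out --pt "0 0 0 1 0 0 0" --pt "0 0 0 0 0 0 0"

```text
time: 12.75
ee_pos: [0.5976, 0.1086, 0.0842]
tcp_rot: [90.3, 90.0, -168.5]
wrist_force: [-0.1, 0.3, -3.9]
opening: 0.0107
```

Emit:
carry_out --pt "0 0 0 1 0 0 0" --pt "0 0 0 0 0 0 0"

```text
time: 13.0
ee_pos: [0.5977, 0.1086, 0.0835]
tcp_rot: [-91.4, 90.0, 9.8]
wrist_force: [-0.3, -0.5, -2.0]
opening: 0.0105
```

Emit:
carry_out --pt "0 0 0 0.5 0 0 0" --pt "0 0 0 0 0 0 0"

```text
time: 13.25
ee_pos: [0.5977, 0.1086, 0.083]
tcp_rot: [-94.8, 90.0, 6.4]
wrist_force: [-0.3, -1.0, -0.3]
opening: 0.0111
```

Emit:
carry_out --pt "0 0 0 0.3 0 0 0" --pt "0 0 0 0 0 0 0" --pt "0 0 0 0 0 0 20" --pt "0 0 0 0 0 0 40" --pt "0 0 0 0 0 0 60" --pt "0 0 0 0 0 0 60" --squeeze 25

```text
time: 14.0
ee_pos: [0.5977, 0.1086, 0.0825]
tcp_rot: [24.9, 90.0, 126.1]
wrist_force: [0.1, 0.3, -0.1]
opening: 0.0513
```

Emit:
carry_out --pt "0 0 0 -5 0 0 60" --pt "0 0 0 -20 0 0 60" --pt "0 0 0 -40 0 0 60" --pt "0 0 0 -40 0 0 80" --pt "0 0 0 -25 0 0 100" --pt "0 0 0 0 0 0 100"

```text
time: 14.75
ee_pos: [0.5985, 0.1088, 0.215]
tcp_rot: [-90.7, 89.8, 10.4]
wrist_force: [0.8, 0.0, -0.1]
opening: 0.0857
```

Run:
```python
from plan import *
import pickle
plan([.5335,-.4303,.25],-39)
o=sensors.get_obs();w=vision.camera("wrist");b=vision.camera("scene");a=vision.camera("top")
pickle.dump(o,open("o7.pkl","wb"))
cv2.imwrite("pics/w7.png",w[:,:,::-1]);cv2.imwrite("pics/scene7.png",b[:,:,::-1]);cv2.imwrite("pics/top7.png",a[:,:,::-1])
crop(b,(265,110,365,200),7,"pics/s7.png")
```

```text
t 14.75 ee [0.5985 0.1088 0.215 ] zhead 101.18 tilt [ 4.e-03  7.e-04 -1.e+00] q1,q6 [10.3 -0.9] F [ 0.8  0.  -0.1]
  shift tool mm [ -35.6  168.1 -516.2] turn x (after) -39.82 alt 140.18
```

View pics/w7.png

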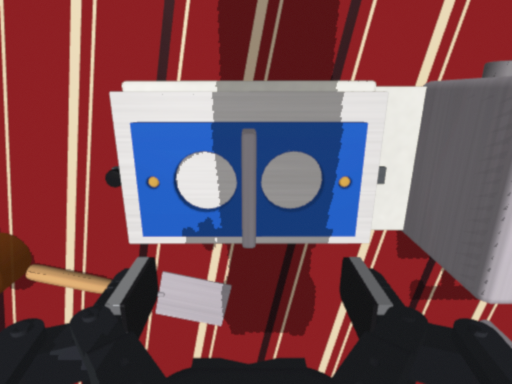

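View pics/s7.png

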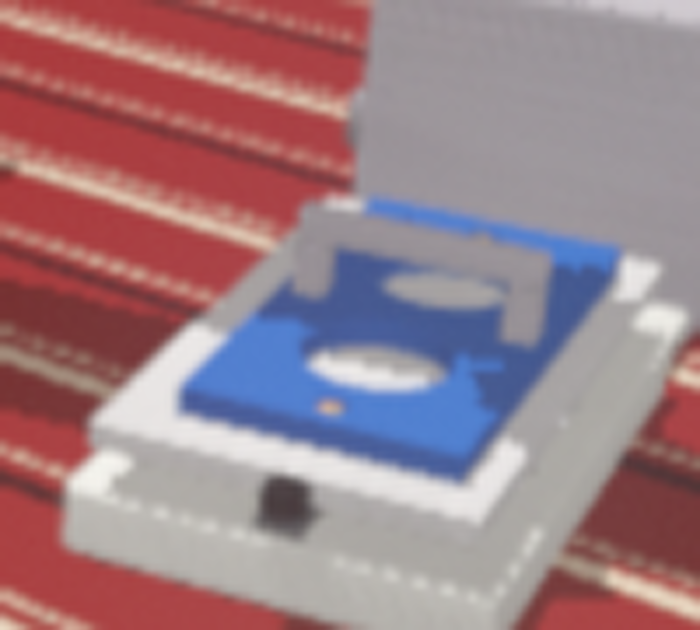

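The plate lies flat: the wrist view shows brass pins in both holes, at (153,182) and (345,182), and it's released. Now I'll go look at the jar.

Emit:
carry_out --pt "0 0 0 -10 8 -25 100" --pt "0 0 0 -10 16 -47 100" --pt "0 0 0 -10 16 -49 100" --pt "0 0 0 -5 16 -49 100" --pt "0 0 0 0 16 -49 100" --pt "0 0 0 0 16 -49 100" --pt "0 0 0 0 16 -49 100" --pt "0 0 0 0 16 -49 100" --pt "0 0 0 0 16 -50 100" --pt "0 0 0 0 16 -50 100" --pt "0 0 0 0 16 -50 100" --pt "10.7 0 0 0 0 0 100"

```text
time: 16.4
ee_pos: [0.5314, -0.4335, 0.2441]
tcp_rot: [57.0, 89.8, 147.1]
wrist_force: [-1.0, 1.2, -1.0]
opening: 0.0856
```

Emit:
carry_out --pt "10.7 0 0 0 0 0 100" --pt "10.7 0 0 0 0 0 100" --pt "10.7 0 0 0 0 0 100" --pt "10.7 0 0 0 0 0 100" --pt "10.7 0 0 0 0 0 100" --pt "10.7 0 0 0 0 0 100" --pt "10.7 0 0 0 0 0 100" --pt "10.7 0 0 0 0 0 100" --pt "10.7 0 0 0 0 0 100" --pt "10.7 0 0 0 0 0 100" --pt "10.7 0 0 0 0 0 100" --pt "10.7 0 0 0 0 0 100"

```text
time: 17.9
ee_pos: [0.5326, -0.43, 0.2458]
tcp_rot: [179.3, 89.9, 141.0]
wrist_force: [0.5, -0.6, -0.1]
opening: 0.0853
```

Emit:
carry_out --pt "10 0 0 0 0 0 100" --pt "0 0 0 0 0 0 100" --pt "0 0 0 0 0 0 100"

```text
time: 18.27
ee_pos: [0.5327, -0.4301, 0.2467]
tcp_rot: [-172.9, 89.9, 139.4]
wrist_force: [-1.3, -1.1, 0.7]
opening: 0.0858
```

Run:
```python
from plan import *
import pickle
plan([.5335,-.4303,.25],-48)
o=sensors.get_obs();w=vision.camera("wrist")
pickle.dump(o,open("o8.pkl","wb"))
cv2.imwrite("pics/w8.png",w[:,:,::-1])
o7=pickle.load(open("o7.pkl","rb"))
for u in((207,180),(291.5,180)): print("nest",onz("wrist",u,.0715,o7))
for u in((153.3,182),(344.6,182)): print("pin",onz("wrist",u,.069,o7))
```

```text
t 18.275 ee [ 0.5327 -0.4301  0.2467] zhead -47.71 tilt [-9.e-04  8.e-04 -1.e+00] q1,q6 [-38.9  98.8] F [-1.3 -1.1  0.7]
  shift tool mm [-3.3  0.4  0.7] turn x (after) 0.29 alt -179.71
nest [0.60302888 0.07026879 0.0715    ]
nest [0.58781445 0.14746814 0.0715    ]
pin [0.61545691 0.02078925 0.069     ]
pin [0.58064091 0.19745217 0.069     ]
```

View pics/w8.png

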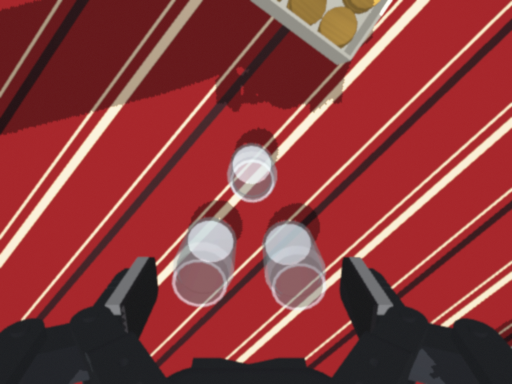

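Run:
```python
from plan import *
import pickle
im=cv2.imread("pics/w8.png")[:,:,::-1]; crop(im,(215,130,295,215),7,"pics/w8c.png")
b=cv2.imread("pics/scene7.png")[:,:,::-1]; crop(b,(110,215,180,290),8,"pics/s7j.png")
o=pickle.load(open("o8.pkl","rb"))
for P in ([.5335,-.4303],):
  for z in (0,.06,.082): print(z,proj("wrist",[*P,z],o),proj("scene",[*P,z]),proj("top",[*P,z]))
```

```text
0 [249.22657883 160.98414612] [148.54908373 267.51994323] [338.17048649 219.48980002]
0.06 [249.31900506 172.36465664] [143.98919679 243.23106336] [342.69260516 218.18221469]
0.082 [249.36123225 177.564123  ] [142.20830453 233.74488993] [344.48678269 217.66342242]
```

View pics/w8c.png

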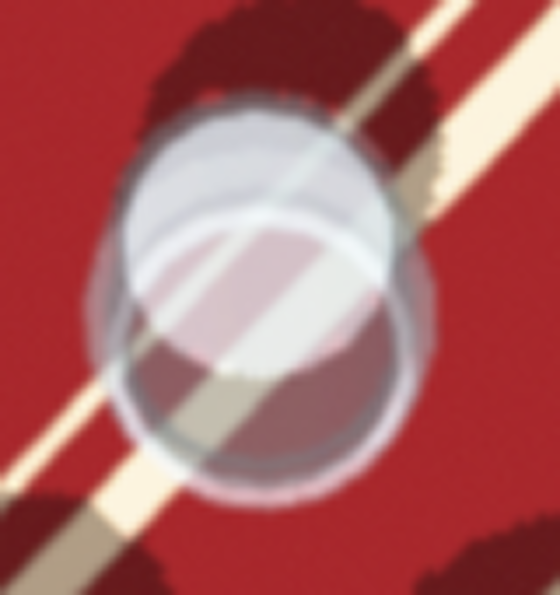

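View pics/s7j.png

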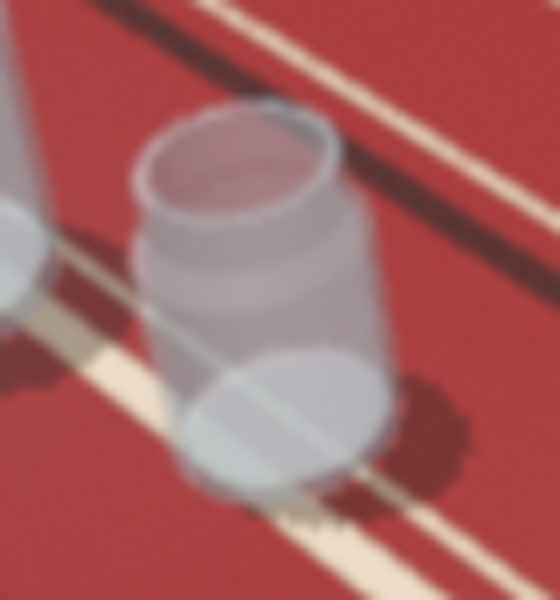

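In the wrist crop the jar's rim ring is centred at (259,355) and its base disc at (258,243). In the scene crop the rim is at (237,158) and the base at about (288,422).

Run:
```python
from plan import *
import pickle
o=pickle.load(open("o8.pkl","rb"))
w=(251.6,180.3); s=(139.2,234.3)
print("rim tri",tri([ray("wrist",w,o),ray("scene",s)]),"onz w",onz("wrist",w,.082,o),"s",onz("scene",s,.082))
w=(251.4,164.3); s=(145.6,267.3)
print("base tri",tri([ray("wrist",w,o),ray("scene",s)]),onz("wrist",w,.002,o),onz("scene",s,.002))
for n,u in (("n1 rim",(299,282)),("n2 rim",(200,284)),("n1b",(288,243)),("n2b",(211,243))): print(n,onz("wrist",u,.002 if n[-1]=='b' else .12,o))
plan([.532,-.436,.13],-48)
```

```text
rim tri (array([ 0.53235309, -0.43454769,  0.08253783]), [np.float64(0.001002301435648318), np.float64(0.001002301435648394)]) onz w [ 0.53292033 -0.43385694  0.082     ] s [ 0.53077304 -0.43476665  0.082     ]
base tri (array([ 0.53238399, -0.43504311,  0.00325564]), [np.float64(0.0005174624983592033), np.float64(0.000517462498359244)]) [ 0.53252942 -0.43482597  0.002     ] [ 0.53069166 -0.4346846   0.002     ]
n1 rim [ 0.4955663  -0.53033994  0.12      ]
n2 rim [ 0.42871888 -0.46021323  0.12      ]
n1b [ 0.48612367 -0.54401154  0.002     ]
n2b [ 0.41637192 -0.46732359  0.002     ]
t 18.325 ee [ 0.5328 -0.4301  0.247 ] zhead -47.74 tilt [-6.e-04  5.e-04 -1.e+00] q1,q6 [-38.9  98.8] F [ 0.2 -0.  -0.4]
  shift tool mm [117.   -4.6   3.9] turn x (after) 0.26 alt -179.74
```

Emit:
carry_out --pt "0.2 0 0 40 -3.4 3.1 100" --pt "0 0 0 45 0 0 100" --pt "0 0 0 40 0 0 100" --pt "0 0 0 25 0 0 100" --pt "0 0 0 0 0 0 100" --pt "0 0 0 0 0 0 100"

```text
time: 19.08
ee_pos: [0.5328, -0.4351, 0.0989]
tcp_rot: [8.1, 89.9, -39.9]
wrist_force: [-0.6, -0.7, 0.5]
opening: 0.0854
```

Run:
```python
from plan import *
import pickle
plan([.5324,-.4347,.026],-48)
o=sensors.get_obs();w=vision.camera("wrist")
pickle.dump(o,open("o9.pkl","wb"))
cv2.imwrite("pics/w9.png",w[:,:,::-1])
```

```text
t 19.075 ee [ 0.5328 -0.4351  0.0989] zhead -48.07 tilt [ 0.0012 -0.001  -1.    ] q1,q6 [-39.2  98.8] F [-0.6 -0.7  0.5]
  shift tool mm [72.9 -0.1 -0.6] turn x (after) -0.07 alt 179.93
```

View pics/w9.png

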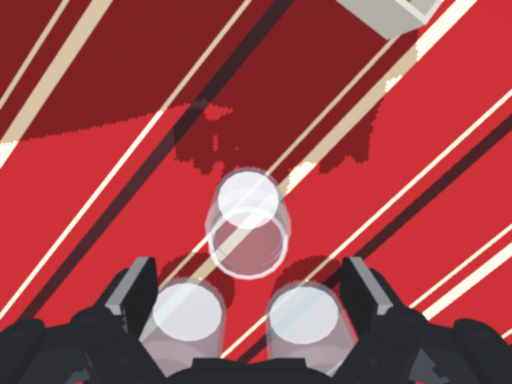

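Run:
```python
from plan import *
import pickle
o=pickle.load(open("o9.pkl","rb"))
print(onz("wrist",(249,241.5),.082,o),onz("wrist",(248.5,198.5),.002,o))
```

```text
[ 0.53458311 -0.4337448   0.082     ] [ 0.53350428 -0.43457328  0.002     ]
```

Emit:
carry_out --pt "0 0 0 25 0 -0.5 100" --pt "0 0 0 25 0 0 100" --pt "0 0 0 15 0 0 100" --pt "0 0 0 7 0 0 100" --pt "0 0 0 0 0 0 100" --pt "0 0 0 0 0 0 85" --pt "0 0 0 0 0 0 75" --squeeze 20

```text
time: 20.0
ee_pos: [0.5324, -0.4346, 0.0263]
tcp_rot: [9.8, 89.9, -38.3]
wrist_force: [-0.2, -0.4, -0.3]
opening: 0.0644
```

Emit:
carry_out --pt "0 0 0 0 0 0 68" --pt "0 0 0 0 0 0 60" --pt "0 0 0 0 0 0 50" --pt "0 0 0 0 0 0 50" --pt "0 0 0 0 0 0 50" --squeeze 25

```text
time: 20.62
ee_pos: [0.5323, -0.4345, 0.026]
tcp_rot: [8.8, 90.0, -39.3]
wrist_force: [-0.6, 0.0, 5.4]
opening: 0.054
```

Run:
```python
from plan import *
import pickle
plan([.5324,-.4347,.026],-48)
o=sensors.get_obs();w=vision.camera("wrist");print(o["opening"])
pickle.dump(o,open("o10.pkl","wb"))
cv2.imwrite("pics/w10.png",w[:,:,::-1])
```

```text
t 20.625 ee [ 0.5323 -0.4345  0.026 ] zhead -48.12 tilt [ 6.e-04 -5.e-04 -1.e+00] q1,q6 [-39.2  98.9] F [-0.6  0.   5.4]
  shift tool mm [ 0.  -0.   0.2] turn x (after) -0.12 alt 179.88
0.05397555697962733
```

View pics/w10.png

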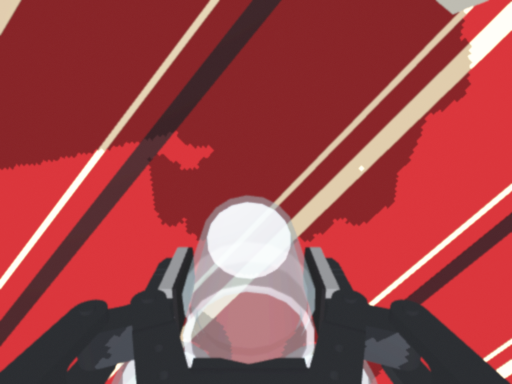

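The jar is gripped at 54.0 mm, which matches its diameter. Its base disc is at (249,240), centred between the pads.

Emit:
carry_out --pt "0 0 0 -5 0 0 50" --pt "0 0 0 -20 0 0 50" --pt "0 0 0 -40 0 0 50" --pt "0 0 0 -45 0 0 50" --pt "0 0 0 -40 0 0 50" --pt "0 0 0 -25 0 0 50" --pt "0 0 0 0 0 0 50" --pt "0 0 0 0 0 0 50"

```text
time: 21.68
ee_pos: [0.5319, -0.4342, 0.1995]
tcp_rot: [-168.9, 89.9, 143.0]
wrist_force: [-0.1, 0.5, -2.4]
opening: 0.0539
```

Run:
```python
from plan import *
import pickle
print([ (onz("wrist",(249,r),.002,pickle.load(open("o10.pkl","rb")))-pickle.load(open("o10.pkl","rb"))["ee_pos"]).round(4) for r in(238,240)])
plan([.606,.068,.2],11.2)
o=sensors.get_obs();w=vision.camera("wrist");print(o["opening"])
pickle.dump(o,open("o11.pkl","wb"))
cv2.imwrite("pics/w11.png",w[:,:,::-1])
```

```text
[array([ 0.0009,  0.0005, -0.024 ]), array([-0.0001, -0.0004, -0.024 ])]
t 21.675 ee [ 0.5319 -0.4342  0.1995] zhead -48.12 tilt [-1.e-03  7.e-04 -1.e+00] q1,q6 [-39.2  98.9] F [-0.1  0.5 -2.4]
  shift tool mm [-2.000e-01  3.904e+02 -3.245e+02] turn x (after) -59.32 alt 120.68
0.05394496870008251
```

View pics/w11.png

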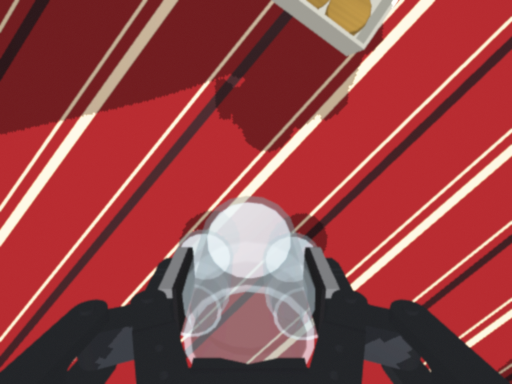

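Emit:
carry_out --pt "0 0 0 0 20 -17 50" --pt "0 0 0 0 36 -30 50" --pt "0 0 0 0 37 -31 50" --pt "0 0 0 0 37 -31 50" --pt "0 0 0 0 37 -31 50" --pt "0 0 0 0 37 -31 50" --pt "0 0 0 0 37 -31 50" --pt "0 0 0 0 37 -31 50" --pt "0 0 0 0 37 -31 50" --pt "0 0 0 0 37 -31 50" --pt "0 0 0 0 25 -20 50" --pt "0 0 0 0 13 -9 50"

```text
time: 23.22
ee_pos: [0.6057, 0.0688, 0.1991]
tcp_rot: [-126.8, 89.9, -174.8]
wrist_force: [-0.3, -0.9, -1.8]
opening: 0.0543
```

Emit:
carry_out --pt "-9.9 0 0 0 0 0 50" --pt "-9.9 0 0 0 0 0 50" --pt "-9.9 0 0 0 0 0 50" --pt "-9.9 0 0 0 0 0 50" --pt "-9.9 0 0 0 0 0 50" --pt "-9.8 0 0 0 0 0 50" --pt "0 0 0 0 0 0 50" --pt "0 0 0 0 0 0 50"

```text
time: 24.22
ee_pos: [0.6061, 0.0668, 0.2001]
tcp_rot: [-176.9, 90.0, -166.0]
wrist_force: [-0.3, 0.2, -1.0]
opening: 0.0539
```

Run:
```python
from plan import *
plan([.606,.068,.16],11.2)
```

```text
t 24.225 ee [0.6061 0.0668 0.2001] zhead 10.94 tilt [-6.e-04 -2.e-04 -1.e+00] q1,q6 [ 6.3 85.4] F [-0.3  0.2 -1. ]
  shift tool mm [40.1  1.2  0.2] turn x (after) -0.26 alt 179.74
```

Emit:
carry_out --pt "0 0 0 20 1.2 0.1 50" --pt "0 0 0 30 0 0 50" --pt "0 0 0 20 0 0 50" --pt "0 0 0 15 0 0 50" --pt "0 0 0 4 0 0 50" --pt "0 0 0 0 0 0 50" --pt "0 0 0 0 0 0 50"

```text
time: 25.1
ee_pos: [0.6065, 0.0685, 0.1125]
tcp_rot: [-3.3, 89.9, 7.9]
wrist_force: [0.1, -0.5, -0.7]
opening: 0.0537
```

Run:
```python
from plan import *
import pickle
plan([.606,.068,.112],11.2)
o=sensors.get_obs();w=vision.camera("wrist");b=vision.camera("scene");a=vision.camera("top")
pickle.dump(o,open("o12.pkl","wb"))
cv2.imwrite("pics/w12.png",w[:,:,::-1]);crop(b,(265,110,365,200),7,"pics/s12.png");crop(a,(90,150,215,245),6,"pics/t12.png")
```

```text
t 25.1 ee [0.6065 0.0685 0.1125] zhead 11.16 tilt [ 1.4e-03  2.0e-04 -1.0e+00] q1,q6 [ 6.4 85.3] F [ 0.1 -0.5 -0.7]
  shift tool mm [ 0.5 -0.3 -0.6] turn x (after) -0.04 alt 179.96
```

View pics/w12.png

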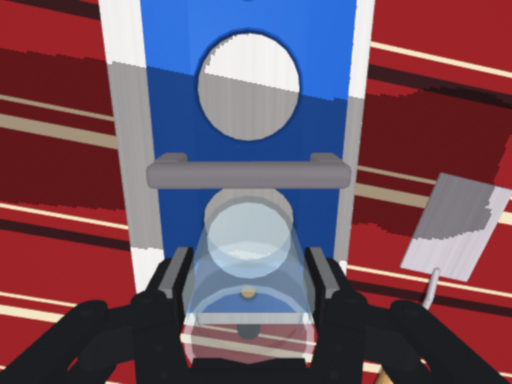

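View pics/s12.png

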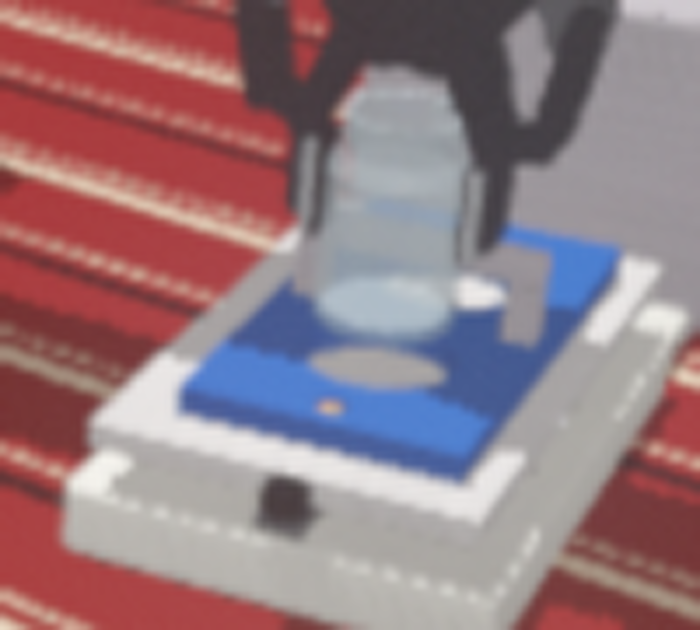

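View pics/t12.png

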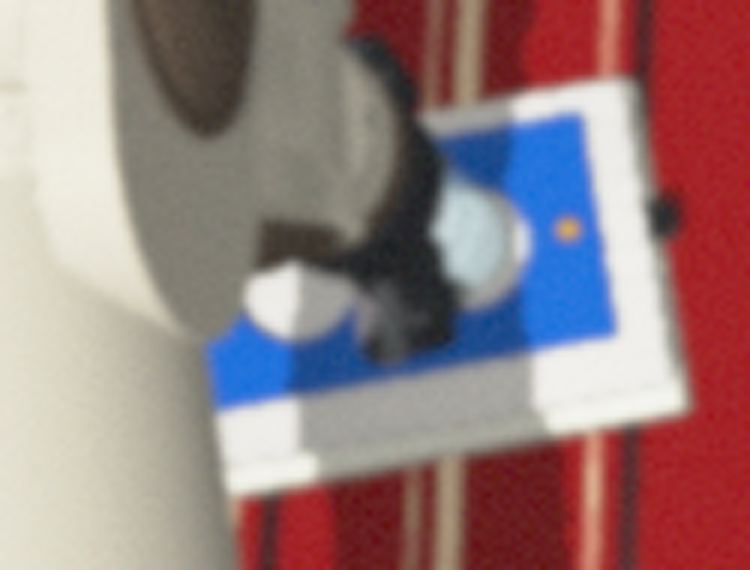

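```bash
python3 - <<'E'
from plan import *
import pickle
o=pickle.load(open("o12.pkl","rb")); z=o["ee_pos"][2]-.026
S=lambda x,y:(np.array([x,y])+.5)/7+[265,110]-.5
iS=lambda u:((u+.5-[265,110])*7-.5).round(0)
N=[.6059,.0685]; J=[.6064,.069]
print("nest rim pred",iS(proj("scene",[*N,.0712])),"jar base pred",iS(proj("scene",[*J,z])),z)
print("wrist: nest rim pred",proj("wrist",[*N,.0712],o),"other nest",proj("wrist",[.5900,.1489,.0712],o),"jar base",proj("wrist",[*J,z+.002],o), "near pin",proj("wrist",[.6154,.0204,.0695],o))
ring=lambda c,r,zz,n,o=None:[proj(n,[c[0]+r*np.cos(t),c[1]+r*np.sin(t),zz],o) for t in np.linspace(0,6.28,60)]
for nm,c,r,zz in(("nest",N,.0295,.0712),("jar",J,.027,z)):
    q=np.array([iS(p) for p in ring(c,r,zz,"scene")]); print(nm,"scene x",q[:,0].min(),q[:,0].max(),"y",q[:,1].min(),q[:,1].max())
q=np.array(ring([.5900,.1489],.0295,.0712,"wrist",o)); print("other nest wrist",q.min(0),q.max(0))
q=np.array(ring(N,.0295,.0712,"wrist",o)); print("nest wrist",q.min(0),q.max(0))
E
python3 - <<'E'
import sys; sys.path.insert(0,'.')
from h import *
im=cv2.imread("pics/w12.png")[:,:,::-1]; crop(im,(130,0,370,340),2.3 and 2,"pics/w12c.png")
E
```

```text
nest rim pred [379. 352.] jar base pred [385. 315.] 0.08646229629126992
wrist: nest rim pred [246.99608833 227.11116689] other nest [246.6473746   89.30659865] jar base [247.9024353  238.45141213] near pin [247.15546943 292.42757992]
nest scene x 301.0 457.0 y 319.0 387.0
jar scene x 313.0 457.0 y 285.0 347.0
other nest wrist [192.73985122  29.34610684] [300.51215581 143.31934161]
nest wrist [199.98314736 181.80437395] [293.97973133 268.47818443]
```

View pics/w12c.png

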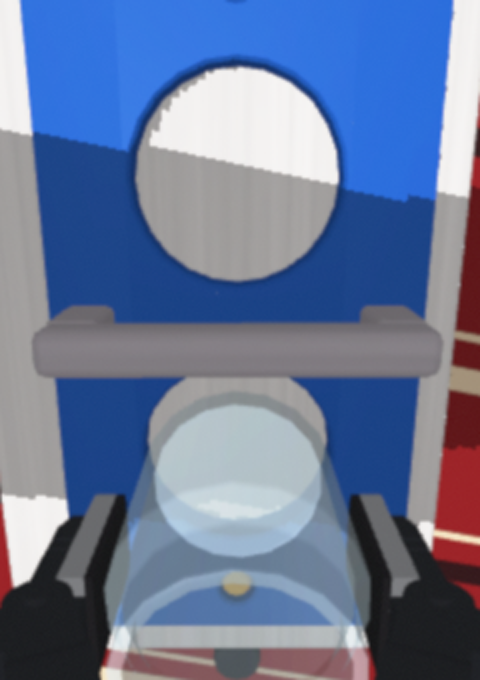

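Columns agree: nest 248.8, pin 248, jar base 249. By the rows, the jar sits about 1 mm too far towards the pump, so I'll shift tool y by -1 and descend gently.

Emit:
carry_out --pt "0 0 0 5 -1.2 -0.2 50" --pt "0 0 0 5 0 0 50" --pt "0 0 0 2 0 0 50" --pt "0 0 0 0 0 0 50"

```text
time: 25.75
ee_pos: [0.6059, 0.0672, 0.0992]
tcp_rot: [170.9, 90.0, -177.9]
wrist_force: [0.6, 0.1, -1.0]
opening: 0.0537
```

Emit:
carry_out --pt "0 0 0 1.5 0 0 50" --pt "0 0 0 1.5 0 0 50" --pt "0 0 0 0 0 0 50"

```text
time: 26.12
ee_pos: [0.606, 0.0672, 0.0964]
tcp_rot: [-175.4, 90.0, -164.2]
wrist_force: [0.2, -0.1, -1.2]
opening: 0.0542
```

Emit:
carry_out --pt "0 0 0 1 0 0 50" --pt "0 0 0 1 0 0 50" --pt "0 0 0 0 0 0 50"

```text
time: 26.5
ee_pos: [0.606, 0.0672, 0.0944]
tcp_rot: [169.9, 90.0, -178.9]
wrist_force: [-0.6, 0.5, -1.0]
opening: 0.0536
```

Emit:
carry_out --pt "0 0 0 1 0 0 50" --pt "0 0 0 1 0 0 50" --pt "0 0 0 0 0 0 50"

```text
time: 26.88
ee_pos: [0.606, 0.0672, 0.0924]
tcp_rot: [164.3, 90.0, 175.5]
wrist_force: [0.1, -1.6, -1.6]
opening: 0.0541
```

Base is now about 5 mm below the plate top with no contact, so it's in the nest. I'll continue down to the bed.

Emit:
carry_out --pt "0 0 0 1 0 0 50" --pt "0 0 0 1 0 0 50" --pt "0 0 0 1 0 0 50" --pt "0 0 0 0 0 0 50"

```text
time: 27.38
ee_pos: [0.606, 0.0672, 0.0894]
tcp_rot: [167.5, 90.0, 178.7]
wrist_force: [0.5, -0.0, -1.0]
opening: 0.0545
```

Emit:
carry_out --pt "0 0 0 1 0 0 50" --pt "0 0 0 1 0 0 50" --pt "0 0 0 0 0 0 50"

```text
time: 27.75
ee_pos: [0.606, 0.0672, 0.0874]
tcp_rot: [174.4, 90.0, -174.4]
wrist_force: [0.4, -0.2, -1.3]
opening: 0.0541
```

Emit:
carry_out --pt "0 0 0 1 0 0 50" --pt "0 0 0 0 0 0 50"

```text
time: 28.0
ee_pos: [0.606, 0.0672, 0.0864]
tcp_rot: [169.4, 90.0, -179.4]
wrist_force: [0.2, -0.7, -1.4]
opening: 0.0539
```

Emit:
carry_out --pt "0 0 0 1 0 0 50" --pt "0 0 0 0 0 0 50"

```text
time: 28.25
ee_pos: [0.6061, 0.0672, 0.0854]
tcp_rot: [170.4, 90.0, -178.4]
wrist_force: [-0.2, 0.7, -0.6]
opening: 0.0539
```

Emit:
carry_out --pt "0 0 0 0.6 0 0 50" --pt "0 0 0 0 0 0 50"

```text
time: 28.5
ee_pos: [0.6061, 0.0672, 0.0851]
tcp_rot: [-0.3, 90.0, 10.9]
wrist_force: [-0.4, 0.3, 0.2]
opening: 0.054
```

Emit:
carry_out --pt "0 0 0 0.5 0 0 50" --pt "0 0 0 0 0 0 50"

```text
time: 28.75
ee_pos: [0.6061, 0.0672, 0.0846]
tcp_rot: [-9.3, 90.0, 1.9]
wrist_force: [-0.6, -0.3, 2.6]
opening: 0.0538
```

It's touching the bed at about 2.6 N, so I'm releasing and withdrawing straight up.

Emit:
carry_out --pt "0 0 0 0 0 0 75" --pt "0 0 0 0 0 0 90" --pt "0 0 0 0 0 0 100" --pt "0 0 0 0 0 0 100" --pt "0 0 0 0 0 0 100"

```text
time: 29.38
ee_pos: [0.6061, 0.0672, 0.0844]
tcp_rot: [26.7, 90.0, 37.9]
wrist_force: [0.1, -1.0, -0.7]
opening: 0.0855
```

Emit:
carry_out --pt "0 0 0 -5 0 0 100" --pt "0 0 0 -15 0 0 100" --pt "0 0 0 -30 0 0 100" --pt "0 0 0 -40 0 0 100" --pt "0 0 0 -40 0 0 100" --pt "0 0 0 -20 0 0 100" --pt "0 0 0 0 -40 0 100" --pt "0 0 0 0 -40 0 100" --pt "0 0 0 0 0 0 100" --pt "0 0 0 0 0 0 100"

```text
time: 30.62
ee_pos: [0.6216, -0.0111, 0.2351]
tcp_rot: [9.4, 90.0, 20.5]
wrist_force: [0.4, -0.0, 0.9]
opening: 0.0853
```

Run:
```python
from plan import *
import pickle
plan([.606,.068,.112],11.2)
o=sensors.get_obs();w=vision.camera("wrist");b=vision.camera("scene");a=vision.camera("top")
pickle.dump(o,open("o13.pkl","wb"))
cv2.imwrite("pics/w13.png",w[:,:,::-1]);crop(b,(265,100,365,200),6,"pics/s13.png");cv2.imwrite("pics/scene13.png",b[:,:,::-1]);crop(a,(90,120,215,245),4,"pics/t13.png")
```

```text
t 30.625 ee [ 0.6216 -0.0111  0.2351] zhead 11.15 tilt [ 7.e-04  3.e-04 -1.e+00] q1,q6 [-1.  77.8] F [ 0.4 -0.   0.9]
  shift tool mm [ 1.232e+02  8.060e+01 -1.000e-01] turn x (after) -0.05 alt 179.95
```

View pics/w13.png

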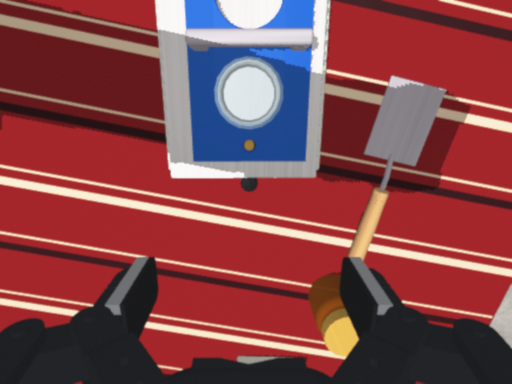

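View pics/s13.png

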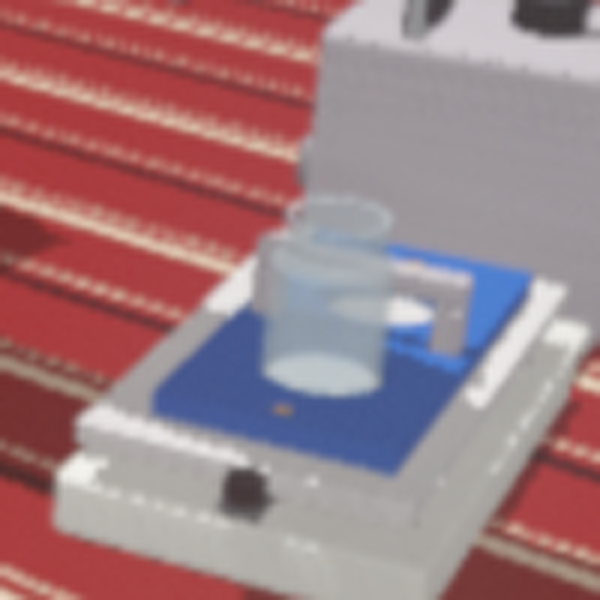

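View pics/scene13.png

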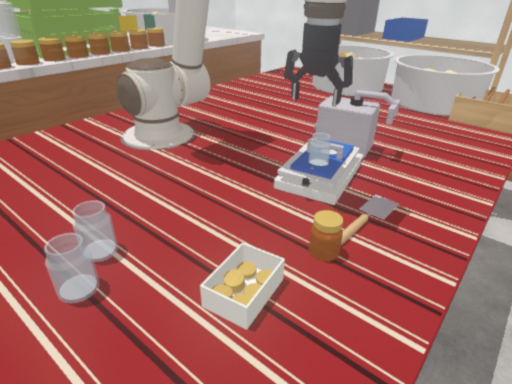

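The jar stands upright in the near nest, at wrist (248,93) and scene (320,150). The plate is flat with brass showing in the near hole at wrist (249,145). The honey jar, spatula, tub and larger jars look unmoved, and the arm is clear. Handing in.

```bash
python3 -c "
from workcell import job_done
print(job_done())"
```

```text
the job is handed in; nothing more can be done
None
```

The filler is set up for small jars, and I handed the job in at about 31 s of the 72 s allowed; no verdict is reported.

**Plate:** I picked up the blue nest plate by its handle and turned it into line with the bed. It dropped over both pins on the first descent, so no sliding was needed. First bed contact came at about the height expected for a seated plate. After release, the wrist view showed brass in both holes and the plate lying flat.

**Jar:** I picked the smallest of the three empty jars; the grip measured 54 mm, matching its diameter. It now stands upright on the bed in the nest away from the pump.

**Forces:** The wrist readings taken at the end of each move never showed more than about 4 N on the bed. I did not see peaks between readings.

**Last checks:** The final pictures show the jar upright in its nest and the plate still flat, with brass visible in the near hole. The arm is well clear, and the honey jar, spatula, tub and two larger jars look unmoved.

**Disagreements:**
- The height of the handle bar from the top and wrist views came out at 26 mm, because those two views are nearly parallel. The scene view gave about 47–48 mm, which matches the text, so I used that.
- Judged by eye, the nest centre in the wrist view was about 3 mm off the position worked out from the pins. I trusted the pins, and the jar went in without touching the plate.

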